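Close up the spice jar rack with its notched stop

ROBOT

A 7-joint arm with a two-finger parallel gripper is mounted at the origin on a cart in front of the work surface, level with it; the furniture and walls round the work are solid. World frame = base frame: x ahead of the robot, y to its left, z up, the work surface at z = 0. Lengths are in m, angles in rad, forces in N, time in s.
With the tool pointing down it reaches from about 0.425 to 1.025 m from the base axis. Payload 9.4 kg.
Tool frame: the origin (TCP) lies at the very end of the fingers, on their centre line; the grasp point (between the pads) lies 19 mm behind it; z points along the fingers, y is the line along which they close (so a half turn about z gives the same grasp; the last joint's range is limited). The gripper opens to 85 mm and grips with 20 to 120 N. Pads are 22 mm wide; open, the fingers measure 114 mm over their backs; the gripper's body (76 mm by 85 mm) begins 54 mm behind the grasp point. The pads swing forward as they close: fully open they stand 13 mm farther back than shut.
Start: joints at [-0.077, 0.599, -0.003, 1.599, 0.002, 0.943, -0.08], TCP at [0.725, -0, 0.231] pointing down, gripper open.
Joint ranges: [-2.57, 2.57], [-0.35, 1.97], [-1.29, 1.29], [0.11, 2.56], [-1.05, 4.19], [0.11, 1.86], [-2.63, 2.63]. Speed limits (rad/s): [2.22, 2.22, 3.01, 3.01, 3.14, 3.14, 3.14].

INTERFACE

Orientations are given as [roll, pitch, yaw] about the fixed x, y, z axes, in that order (R = Rz(yaw) Ry(pitch) Rx(roll)).
In Python, from bench import arm, claw, inverse_kinematics, grab_frame gives the robot as it stands. Calls block until the motion is done:
- arm.move_pose(position, orientation): joint-space move of the TCP to a pose.
- arm.line_to(position, rotation=None, speed=0.15): straight line of the TCP; rotation=None keeps the orientation; speed is the mean speed in m/s.
- arm.move_j(angles): joint-space move.
- claw.move_gripper(opening): finger opening in m; the grip force is fixed at half the most; returns when the fingers have stopped.
- arm.sleep(seconds).
- inverse_kinematics(position, orientation): joint angles nearest the present ones, or None.
- arm.get_state(): the state.
- grab_frame(name): name is "scene" or "side" or "wrist"; returns a dict with "color" (384x512x3 uint8, blue, green, red), "mtx" (3x3 intrinsics, pixels), "R" (3x3) and "t" (3): a world point X has camera coordinates R X + t. Camera axes: x right, y down, z forward; pixel columns grow to the right and rows downward; lengths in m; the calibration is good to about 2 mm. A picture is of the moment at which its call begins. There is no depth.
A pose or a line that the arm cannot do raises arm.PlanningError and nothing moves.
- arm.close_job(): hands the job in; it is judged then, once.
The state is a dict: "time_s": time; "joints": joint angles; "joint_vel": joint speeds; "joint_efforts": joint torques, N m; "eef_pos": TCP position; "orientation": TCP orientation; "wrist_force": force on the tool from outside, world axes, zero at the start; "moment": the same for the moment, N m; "width": finger opening in m; "grasp_force": force on a finger pad.
Only numpy, scipy, OpenCV 4.12 (cv2) and the standard library are available. Lean on these libraries where they do the work, as an engineer would, in place of code of your own. Each camera call takes 0.05 s, during which the arm holds its last target. There are 200 camera calls.

TASK

Stand the spice jar from the worktop upright in the rack, on the tray right beside the two jars already there (on the side of the sliding stop). Then lift the stop by its knob out of its notch, move it along the rail towards the jars and let it drop fully into the nearest notch that closes up the row, with all three jars left standing. Leave the tin, the mug and the lemon where they are.

Things in the scene. Friction and masses are not known exactly. Their poses are not given: they have to be found in the camera images.
- rack: Wooden jar rack, fixed to the worktop, 146 x 330 mm. Origin at its underside, mid-length; x points away from the robot, across the rack; y to the left along the row of jars; z up. Tray floor 12 mm above the worktop. The jars' lane is 52 mm wide, centre line x = -30 mm, between two lips 7 mm above the tray floor; the upright fixed end (71 mm high) closes it at y = +150 mm.
- first_notch (a point): Mouth (top) of the first, rightmost notch in the steel rail behind the lane: rack x = +55 mm, y = -118 mm, 55 mm above the worktop. The rail is 10 mm thick and runs along rack y; it has 8 notches 20 mm apart, going left, each 9 mm wide and 14 mm deep, with flat lands 11 mm wide between, on which the stop would stay up.
- carriage (a joint): Place of the stop along the rail, m. 0 = first notch (right end, rack y = -118 mm, where it starts within 1 mm), growing to the left, towards the jars; the notches are at 0, 0.02, 0.04 ... 0.14. Runs easily, but only while the stop is lifted clear of the notches.
- stop (a joint): Height of the stop above its seat, m. 0 = blade fully down in a notch; it rises straight up, guided, to at most 0.026. Above 0.014 the blade clears the lands; at about 0.014 it rests on a land. It weighs 120 g and a light spring (1 to 1.5 N) pulls it down.
- stop_knob (a point): Centre of the black round knob on top of the stop, gripped from above: 26 mm across, 24 mm high (12 mm above and below this point), on a neck 14 mm thick and 14 mm high over a flat saddle. 92 mm above the worktop when seated, over the rail. Does not turn. Knob, 6 mm thick blade (3 mm play in a notch), arm and stop plate are one rigid part.
- stop_face (a point): Centre of the face of the steel stop plate that looks at the jars (rack +y); the plate is 44 mm wide across the lane, 50 mm high, 6 mm thick, and hangs 4.5 mm over the tray floor when seated. In rack y this point is 3 mm further than the knob. With the stop in notch n the face is at rack y = -115 mm + 20 mm x n.
- jar_c_mid (a point): Centre (48 mm above its foot) of the dark spice jar with a black lid that stands alone on the worktop, to the right of the rack: 44 mm in diameter, 96 mm high, 80 to 180 g, with z up.
- jar_a_mid (a point): Centre of the jar in the rack nearer the fixed end (same kind: 44 mm in diameter, 96 mm high, about 120 g), standing loose on the tray floor up to 40 mm from the fixed end.
- jar_b_mid (a point): Centre of the second jar in the rack, same kind, loose, 1 to 6 mm from the first one on the stop's side.
- tin_mid (a point): Bystander: round tin, 75 mm in diameter, 58 mm high, on the worktop to the right, behind the single jar; 28 mm above its foot. To be left alone.
- mug_mid (a point): Bystander: cream mug, 65 x 94 x 53 mm, on the worktop behind the rack; 28 mm above its foot. To be left alone.
- lemon_mid (a point): Bystander: lemon, 80 x 55 x 57 mm, on the worktop at the far right; 28 mm above its underside. To be left alone.
Things that resemble listed ones, but are neither listed nor needed, are in the scene too. What is shaped like the part that bears jar_c_mid but red is not meant.

How it is judged:
On the way, in this order (a step that is already met when the one before it is completed fails the run):
1. the third jar stands upright on the tray beside the second one, the stop still clear of it (horizontal distance between jar_c_mid and jar_b_mid below 0.062 m and z of jar_c_mid in the frame of rack below 0.065 m and angle between jar_c_mid's own z axis and vertical below 0.1 rad and value of joint stop below 0.004 m), for 0.2 s.
2. the stop is lifted clear of the notches (value of joint stop above 0.0145 m), for 0.05 s.
At the end, for the whole second after the job is handed in: The three jars stand upright (within 0.1 rad) on the rack's tray in a row, neighbours at most 18 mm apart, and the stop is fully down in a notch (within 3 mm of its seat) and at rest, its face on the jars' side at most 28 mm from the third jar (value of joint stop below 0.003 m and y of jar_c_mid in the frame of stop_face between 0.018 and 0.05 m and horizontal distance between jar_c_mid and jar_b_mid below 0.062 m and horizontal distance between jar_b_mid and jar_a_mid below 0.062 m and z of jar_c_mid in the frame of jar_b_mid below 0.005 m and z of jar_c_mid in the frame of rack between 0.055 and 0.065 m and angle between each of jar_a_mid, jar_b_mid, jar_c_mid's own z axis and vertical below 0.1 rad and velocity of joint carriage between -0.01 and 0.01 m/s); the robot touches nothing.
It fails at once if a jar of the rack is knocked over (angle between any of jar_a_mid, jar_b_mid's own z axis and vertical above 0.7 rad).
It fails at once if the tin, the mug or the lemon is moved by more than 4 cm (distance of any of tin_mid, mug_mid, lemon_mid from where it was at the start of the episode above 0.04 m).
It also fails if it takes over 45 s, if anything falls off the work surface, if the arm or the gripper's body presses on something with over 40 N, if the wrist force passes 120 N, or if a joint passes its speed limit or range.

## Working session

There is one attempt and no reset: what is moved stays moved. The work goes in short steps, each a Python script; the robot and the scene stay as the last script left them, time stands still between calls to the robot, and variables do not carry over. Pictures are saved under pics/ and viewed, at most 10 in all, crops included, and the job is handed in when it is done.

```bash
mkdir -p pics; cat > h.py <<'E'
import numpy as np, cv2
from bench import arm, claw, inverse_kinematics, grab_frame
def ray(f,u,v,z):
    d=f["R"].T@np.linalg.solve(f["mtx"],[u,v,1.]); c=-f["R"].T@f["t"]
    return c+d*(z-c[2])/d[2]
def proj(f,X):
    p=f["mtx"]@(f["R"]@np.asarray(X,float)+f["t"]); return p[:2]/p[2]
def two(obs):
    A=np.zeros((3,3));b=np.zeros(3)
    for f,u,v in obs:
        d=f["R"].T@np.linalg.solve(f["mtx"],[u,v,1.]);d/=np.linalg.norm(d);c=-f["R"].T@f["t"];M=np.eye(3)-np.outer(d,d);A+=M;b+=M@c
    return np.linalg.solve(A,b)
E
python3 - <<'E'
from h import *
import pickle
F={n:grab_frame(n) for n in("scene","side","wrist")}
pickle.dump(F,open("F.pkl","wb"))
cv2.imwrite("pics/all.png",cv2.resize(F["scene"]["color"],(800,600)))
cv2.imwrite("pics/side.png",cv2.resize(F["side"]["color"],(800,600)))
for n in F: print(n,-F[n]["R"].T@F[n]["t"])
print(arm.get_state()["orientation"])
E
```

```text
scene [ 0.09086414 -0.56562607  0.81971717]
side [0.13130383 0.46128589 1.19617163]
wrist [0.72491781 0.08285114 0.37264858]
[-3.14038561e+00  1.22034699e-04  1.57096407e+00]
```

View pics/all.png

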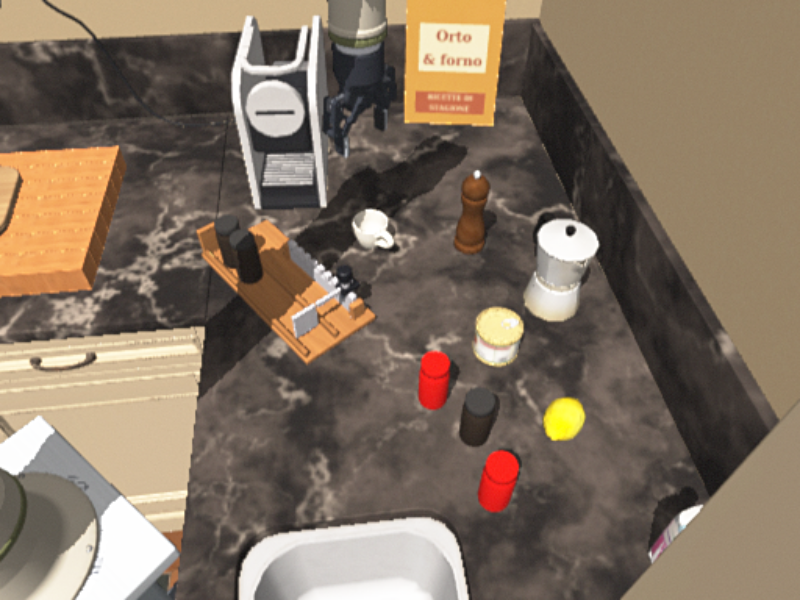

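View pics/side.png

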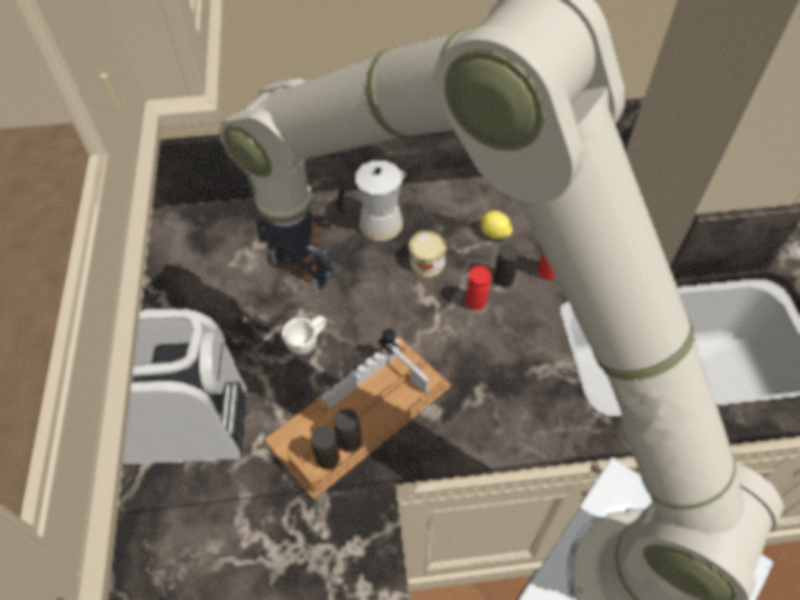

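Candidates for the single jar (scene, 800 px scale): red jar (434,380), dark jar with black lid (478,417), red jar (498,480), and rack jars (230,243) and (246,255). By the description it is the dark one at (478,417). The rack is at (285,290), the knob at about (345,278), the tin at (498,335), the lemon at (564,418) and the mug at (372,230). Side view: dark jar (507,265), knob (388,340). Next, a close crop.

```bash
python3 - <<'E'
from h import *
import pickle
F=pickle.load(open("F.pkl","rb"))
def crop(n,u,v,w,h,W,H): return cv2.resize(F[n]["color"][v:v+h,u:u+w],(W,H),interpolation=cv2.INTER_CUBIC)
a=crop("scene",125,130,120,105,480,420-0)   # x4
b=crop("side",165,205,130,115,320,283)
c=crop("scene",260,215,75,115,320*75//115 ,320)
im=np.zeros((600,800,3),np.uint8)
im[:420,:480]=a; im[:283,480:]=b; im[283:283+c.shape[0]-3,480:480+c.shape[1]]=c[:-3]
cv2.imwrite("pics/crop.png",im)
for nm,n,u,v,z in [("jarc top","scene",481,398,.096),("jarc top","side",507,252,.096),("red1","scene",436,360,.096),("red2","scene",500,460,.096),("A top","scene",227,222,.108),("B","scene",241,236,.108),("A","side",324,432,.108),("B","side",347,416,.108),("knob","scene",344,273,.1),("knob","side",388,336,.1),("tin","scene",500,322,.058),("mug","scene",372,220,.053)]:
    print(nm,n,ray(F[n],u*.64,v*.64,z).round(3))
E
```

```text
jarc top scene [ 0.527 -0.374  0.096]
jarc top side [ 0.527 -0.369  0.096]
red1 scene [ 0.54  -0.289  0.096]
red2 scene [ 0.464 -0.444  0.096]
A top scene [0.547 0.158 0.108]
B scene [0.538 0.113 0.108]
A side [0.551 0.155 0.108]
B side [0.54  0.108 0.108]
knob scene [ 0.586 -0.074  0.1  ]
knob side [ 0.589 -0.064  0.1  ]
tin scene [ 0.687 -0.311  0.058]
mug scene [0.754 0.008 0.053]
```

View pics/crop.png

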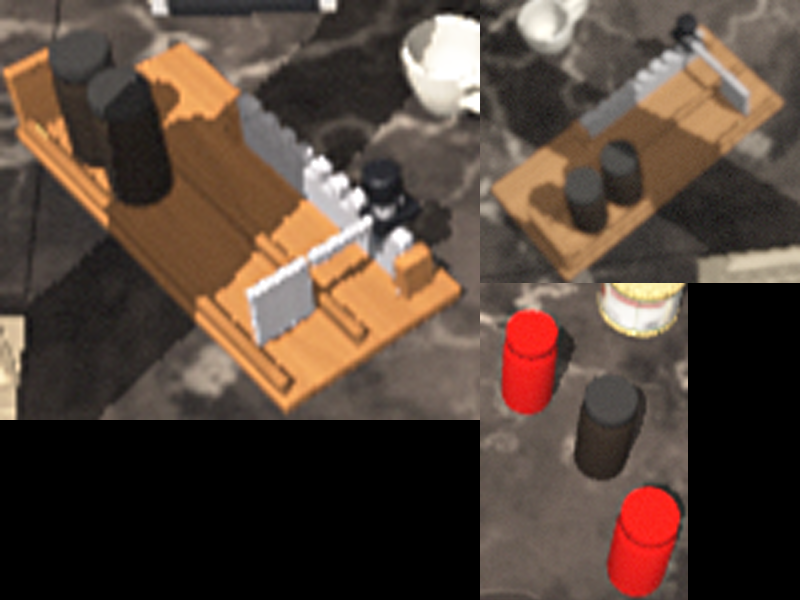

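The crop confirms it: the dark jar with the black lid stands alone between the two red ones. Next, a wrist look from above the rack, then above the jar.

```bash
python3 - <<'E'
from h import *
import pickle
F=pickle.load(open("F.pkl","rb"))
S,D=F["scene"],F["side"]
A=lambda x,y:(S,125+x/4,130+y/4)
B=lambda x,y:(D,165+(x-480)/2.4615,205+y/2.4615)
for o in [A(288,405),A(462,287),B(783,100),B(705,27),B(567,277),B(492,190)]: print(ray(*o,.010).round(4))
print("knob",two([A(383,175),B(686,24)]).round(4))
arm.move_pose([0.56,-0.05,0.32],[np.pi,0,np.pi/2-.2]); W=grab_frame("wrist")
arm.move_pose([0.527,-0.371,0.22],[np.pi,0,1.116]); W2=grab_frame("wrist")
pickle.dump((W,W2),open("W.pkl","wb"))
im=np.zeros((600,800,3),np.uint8);im[:384,:512]=W["color"];im[384:,512:]=cv2.resize(W2["color"],(288,216))
cv2.imwrite("pics/w.png",im); print(arm.get_state()["time_s"],proj(W2,[.527,-.371,.096]))
E
```

```text
[ 0.4648 -0.0964  0.01  ]
[ 0.6064 -0.1205  0.01  ]
[ 0.4652 -0.0958  0.01  ]
[ 0.6046 -0.1198  0.01  ]
[0.523  0.2287 0.01  ]
[0.6608 0.2057 0.01  ]
knob [ 0.5923 -0.0686  0.0941]
2.325 [257.96143301 186.39710886]
```

View pics/w.png

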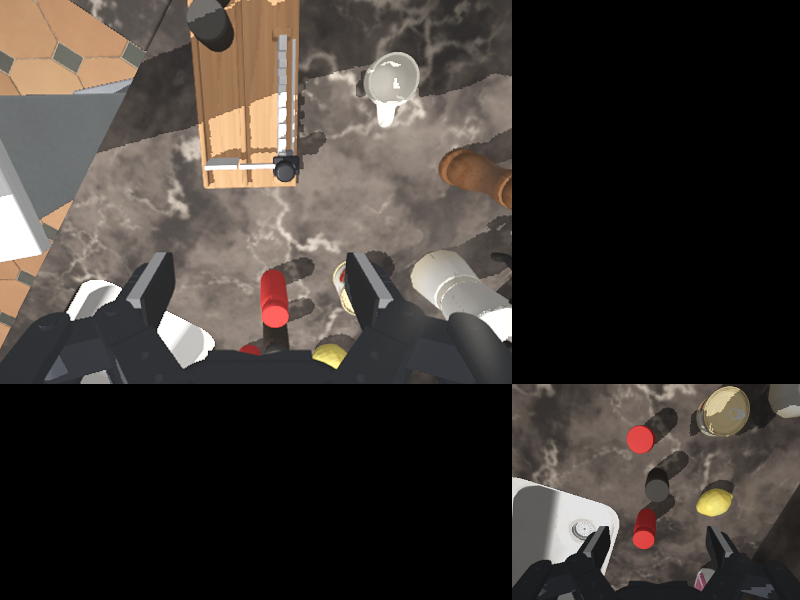

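Wrist view: the single jar's lid is at about (256,187) in the second frame, against a prediction of (258,186). The rack, rail and knob (286,172) are clear in the first. Grasping the jar now.

```bash
cat >> h.py <<'E'
YAW=-.175; O=np.array([.562,.0546,0.])
def rk(x,y,z): c,s=np.cos(YAW),np.sin(YAW); return [O[0]+c*x-s*y,O[1]+s*x+c*y,z]
def inv(p): c,s=np.cos(YAW),np.sin(YAW); d=np.asarray(p)-O; return np.array([c*d[0]+s*d[1],-s*d[0]+c*d[1],d[2]])
E
python3 - <<'E'
from h import *
arm.line_to([0.5265,-0.371,0.049],speed=.15); claw.move_gripper(0.0)
s=arm.get_state();print(s["width"],s["grasp_force"])
arm.line_to([0.5265,-0.371,0.22],speed=.2)
arm.move_pose(rk(-.03,-.0,.22),[np.pi,0,np.pi/2+YAW])
s=arm.get_state();print(s["time_s"],s["width"],s["wrist_force"],s["eef_pos"])
W=grab_frame("wrist");cv2.imwrite("pics/w2.png",W["color"])
import pickle;pickle.dump(W,open("W3.pkl","wb"))
for p in [(-.03,.0508,.108),(-.03,.0978,.108),(-.03,.15,.071),(.055,-.118,.104)]: print(proj(W,rk(*p)))
E
```

```text
0.042160008412736164 60.198791105649434
6.6833 0.042297852730490755 [ 0.38070347 -0.22976576 -0.93256558] [0.53287947 0.0584738  0.21998783]
[257.66719341 128.64151555]
[257.40931258  67.7729567 ]
[257.32419506   3.88307717]
[340.81969674 294.11979566]
```

View pics/w2.png

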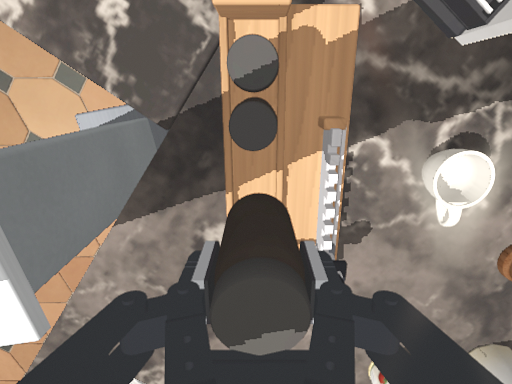

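Lids of the rack jars are at (253,125) and (252,62). I'll cast the lip and rack edges to refine lane centre and yaw.

```bash
python3 - <<'E'
from h import *
import pickle;W=pickle.load(open("W3.pkl","rb"))
print("B",inv(ray(W,253,125,.108)).round(4),"A",inv(ray(W,252,62,.108)).round(4))
g=cv2.cvtColor(W["color"],cv2.COLOR_BGR2GRAY).astype(int)
hsv=cv2.cvtColor(W["color"],cv2.COLOR_BGR2HSV)
m=(hsv[...,0]>5)&(hsv[...,0]<22)&(hsv[...,1]>90)&(hsv[...,2]>60)
for r in (20,90,160,180):
    c=np.where(m[r,200:370])[0]+200
    print(r,c.min(),c.max(),inv(ray(W,c.min(),r,.012)).round(4)[:2],inv(ray(W,c.max(),r,.012)).round(4)[:2], g[r,215:300:2].tolist() if r==180 else "")
E
```

```text
B [-0.0339  0.0538  0.108 ] A [-0.0342  0.102   0.108 ]
20 219 358 [-0.0698  0.1495] [0.0735 0.1492] 
90 221 352 [-0.0707  0.0813] [0.074  0.0809] 
160 224 345 [-0.0706  0.0025] [0.0734 0.0021] 
180 225 343 [-0.0704 -0.0223] [ 0.0732 -0.0228] [76, 76, 76, 72, 74, 92, 126, 126, 113, 124, 126, 129, 128, 128, 127, 126, 126, 122, 152, 205, 213, 215, 215, 212, 211, 212, 207, 208, 216, 210, 196, 215, 208, 200, 114, 123, 212, 216, 214, 212, 209, 211, 212]
```

```bash
python3 - <<'E'
from h import *
x,y=-.030,.003
arm.line_to(rk(x,y,.085),speed=.12)
for z in (.072,.067,.064,.0615):
    arm.line_to(rk(x,y,z),speed=.04); print(z,arm.get_state()["wrist_force"].round(2) if hasattr(arm.get_state()["wrist_force"],"round") else arm.get_state()["wrist_force"])
    if abs(arm.get_state()["wrist_force"][2])>8: break
for n in("side",):
    f=grab_frame(n);cv2.imwrite("pics/s2.png",cv2.resize(f["color"][180:320,150:320],(680,560),interpolation=cv2.INTER_CUBIC))
print(arm.get_state()["time_s"])
E
```

```text
0.072 [-0.66 -0.44 -1.97]
0.067 [-1.41 -0.49 -1.39]
0.064 [-2.01  0.43 -1.95]
0.0615 [-3.99 -0.01  5.45]
9.3083
```

View pics/s2.png

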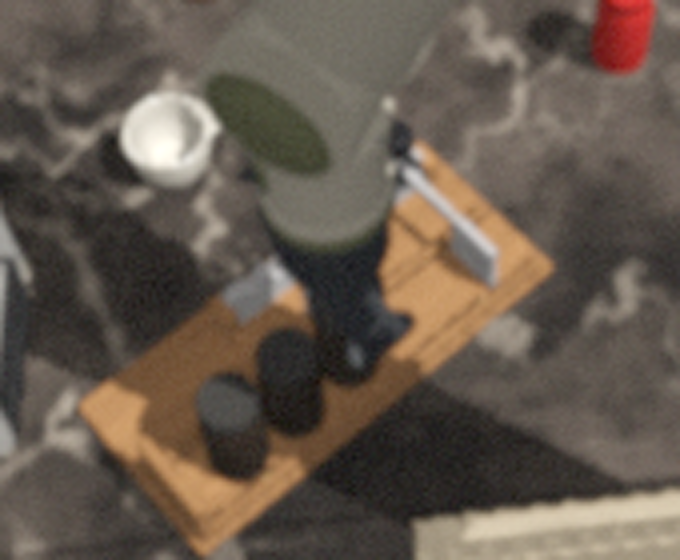

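The jar is down on the tray floor beside jar B and gripped upright. The stop is untouched. Releasing and looking at all jars and the knob.

```bash
python3 - <<'E'
from h import *
import pickle
claw.move_gripper(.06); arm.line_to(rk(-.030,.003,.2),speed=.2)
k=rk(.055+.0005,-.118,0)
arm.move_pose([k[0],k[1],.24],[np.pi,0,YAW])
W=grab_frame("wrist");S=grab_frame("scene");pickle.dump((W,S),open("W4.pkl","wb"))
im=np.zeros((600,800,3),np.uint8);im[:384,:512]=W["color"];im[384:,512:]=cv2.resize(S["color"][130:238,110:254],(288,216))
cv2.imwrite("pics/w4.png",im)
s=arm.get_state();print(s["time_s"],s["joints"],s["eef_pos"],proj(W,[k[0],k[1],.104]))
E
```

```text
11.5333 [-0.36002713  0.4894429   0.56558098  1.90983977 -0.34516044  0.8410789
 -1.35651889] [ 0.59559915 -0.07030909  0.23918678] [258.88229922 181.23579584]
```

View pics/w4.png

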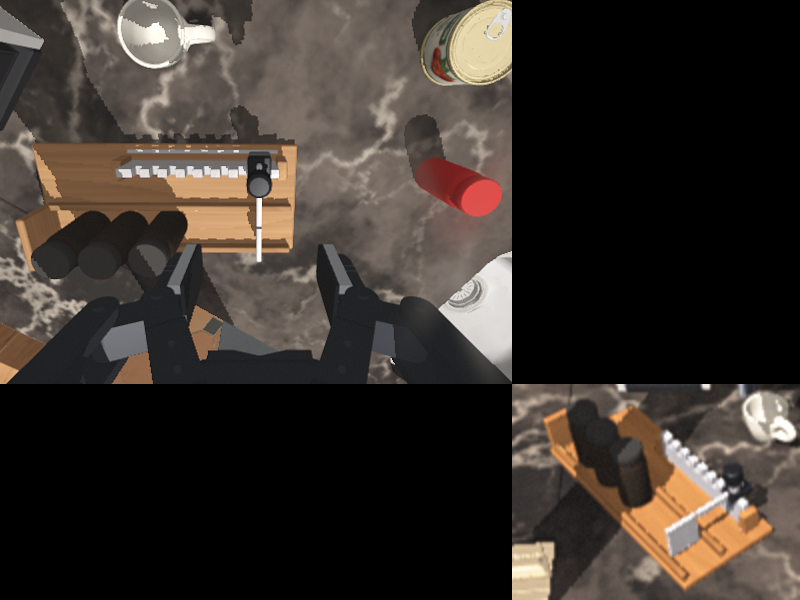

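All three jars stand in a row, with jar C's lid at (153,260). The knob top is at (259,186), about 5 px from prediction.

```bash
python3 - <<'E'
from h import *
import pickle
W,S=pickle.load(open("W4.pkl","rb"))
k=inv(ray(W,259,186,.104));c=inv(ray(W,153,260,.108));b=inv(ray(W,100,260,.108))
print("knob",k.round(4),"C",c.round(4),"B",b.round(4))
x=(k[0]+.0555)/2; y=-.118+.0005 if abs(k[1]+.118)<.003 else k[1]
claw.move_gripper(.045)
arm.line_to(rk(x,y,.13),speed=.15); arm.line_to(rk(x,y,.0745),speed=.06)
s=arm.get_state();print(s["wrist_force"])
claw.move_gripper(0)
s=arm.get_state();print(s["time_s"],s["width"],s["wrist_force"],inv(s["eef_pos"]))
E
```

```text
knob [ 0.0507 -0.1181  0.104 ] C [-0.0294 -0.0078  0.108 ] B [-0.0295  0.0475  0.108 ]
[ 0.15538135  0.34743015 -0.53962867]
14.1083 0.02434696617752679 [-0.50495637  0.80474743  4.76052058] [ 0.05343094 -0.11742353  0.07502248]
```

```bash
python3 - <<'E'
from h import *
x,y,z=inv(arm.get_state()["eef_pos"])
def mv(yy,zz,sp):
    arm.line_to(rk(x,yy,zz),speed=sp); s=arm.get_state(); print(round(s["time_s"],2),np.round(s["wrist_force"],2),inv(s["eef_pos"]).round(4),round(s["width"],4))
mv(y,z+.0195,.05); arm.sleep(.15)
mv(y+.04,z+.0195,.08)
mv(y+.08,z+.0195,.08)
mv(y+.08,z+.010,.03)
mv(y+.08,z+.004,.03)
mv(y+.08,z+.0005,.03)
W=grab_frame("scene");cv2.imwrite("pics/s5.png",cv2.resize(W["color"][130:238,110:254],(720,540),interpolation=cv2.INTER_CUBIC))
E
```

```text
14.66 [ 0.07  0.13 -2.7 ] [ 0.0533 -0.1174  0.0946] 0.024
15.46 [-0.74 -0.02 -2.93] [ 0.0533 -0.0771  0.0945] 0.0239
16.11 [-0.82  0.46 -2.63] [ 0.0534 -0.0371  0.0945] 0.0237
16.57 [-0.07 -0.55 -2.71] [ 0.0534 -0.0378  0.0848] 0.024
16.93 [-1.39  0.39 -3.13] [ 0.0534 -0.0375  0.0788] 0.024
17.19 [-1.43  0.5  -2.69] [ 0.0534 -0.0374  0.0754] 0.0238
```

View pics/s5.png

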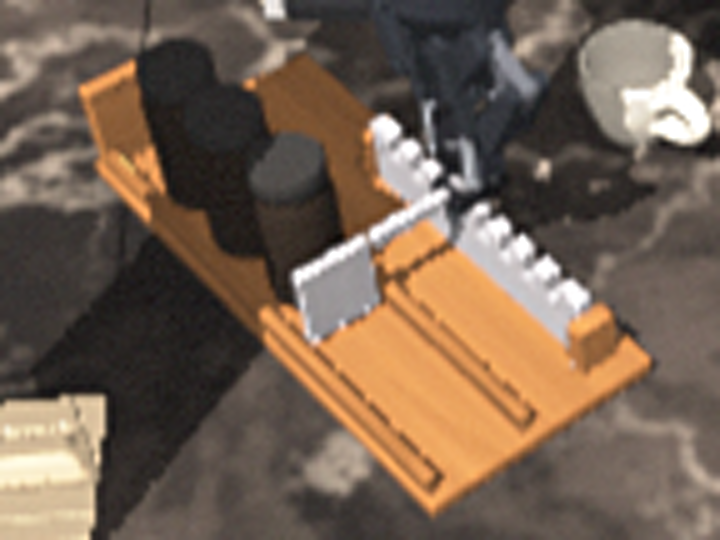

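The stop is down at its seat height with no reaction from a land. The plate stands just short of jar C, and all jars are upright. Releasing and checking.

```bash
python3 - <<'E'
from h import *
claw.move_gripper(.045); p=inv(arm.get_state()["eef_pos"]); arm.line_to(rk(p[0],p[1],.24),speed=.12)
W=grab_frame("wrist");S=grab_frame("scene");D=grab_frame("side")
im=np.zeros((600,800,3),np.uint8);im[:300,:400]=cv2.resize(W["color"],(400,300));im[300:,:400]=cv2.resize(S["color"][130:238,110:254],(400,300));im[:300,400:]=cv2.resize(D["color"][195:321,155:323],(400,300))
cv2.imwrite("pics/e.png",im);print(arm.get_state()["time_s"])
print("knob pred (seated / on land), wrist px*400/512:",proj(W,rk(.0525,-.0378,.104))*.78,proj(W,rk(.0525,-.0378,.118))*.78)
f=lambda z:(proj(S,rk(.0525,-.0378,z))-[110,130])*[400/144,300/108]+[0,300]
print("scene",f(.104),f(.118))
E
```

```text
19.2417
knob pred (seated / on land), wrist px*400/512: [201.69425827 142.62301048] [201.6759614  146.10107126]
scene [255.27828311 369.72261579] [253.88179099 358.74679958]
```

View pics/e.png

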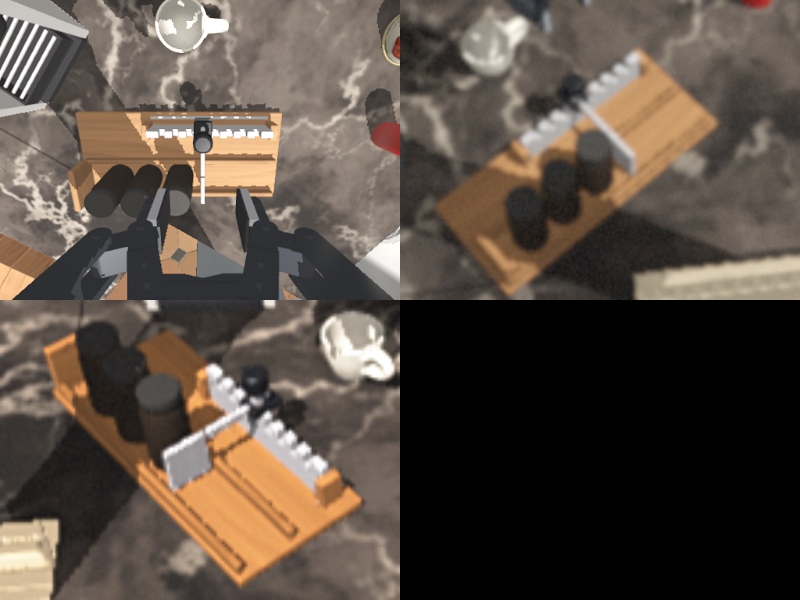

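The knob top in the scene crop is at about (255,371), which matches the seated prediction (255,370) and not a land (254,359). The jars stand in a row with the plate close by. Handing in.

```bash
python3 -c "
from h import *
print(arm.close_job())"
```

```text
the job is handed in; nothing more can be done
None
```

The job is handed in: by the last pictures, the third jar stands upright beside the other two and the stop is seated in the fifth notch from the right (0.08 m), just short of it; the tin, mug and lemon were not touched, and the judge's verdict was not shown.

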